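# Put the thread cones back on the pins of their colours

## Robot

A 7-joint arm with a two-finger parallel gripper is mounted at the origin on a cart in front of the work surface, level with it; the furniture and walls round the work are solid. World frame = base frame: x ahead of the robot, y to its left, z up, the work surface at z = 0. Lengths are in mm, angles in rad, forces in N, time in s.
With the tool pointing down it reaches from about 400 to 875 mm from the base axis. Payload 19.3 kg.
Tool frame: the origin (TCP) lies at the very end of the fingers, on their centre line; the grasp point (between the pads) lies 19 mm behind it; z points along the fingers, y is the line along which they close (so a half turn about z gives the same grasp; the last joint's range is limited). The gripper opens to 85 mm and grips with 20 to 120 N. Pads are 22 mm wide; open, the fingers measure 114 mm over their backs; the gripper's body (76 mm by 85 mm) begins 54 mm behind the grasp point. The pads swing forward as they close: fully open they stand 13 mm farther back than shut.
Start: joints at [1.212, 0.521, -0.036, 1.599, 0.021, 1.021, -0.113], TCP at [177.973, -599.116, 231.291] pointing down, gripper open.
Joint ranges: [-2.91, 2.91], [-0.3, 2.13], [-1.5, 1.42], [0.17, 2.43], [-1.26, 4.41], [0.16, 1.93], [-2.52, 2.52]. Speed limits (rad/s): [1.89, 1.89, 2.39, 2.39, 3.01, 3.01, 3.01].

## Interface

Orientations are given as a 3x3 rotation matrix whose columns are the frame's x, y, z axes.
In Python, from workcell import robot gives the robot as it stands. Calls block until the motion is done:
- robot.movep(position, orientation): joint-space move of the TCP to a pose.
- robot.movel(position, frame=None, max_speed=150, guard=None): straight line of the TCP; frame=None keeps the orientation; max_speed is the mean speed in mm/s. With guard (N) it stops when the force on the tool has changed by that much, and returns True; else False.
- robot.goto_joints(angles): joint-space move.
- robot.open_gripper() and robot.clamp(): open the fingers fully, or close them until they stop; the grip force is fixed at half the most.
- robot.wait(seconds).
- robot.inverse_kinematics(position, orientation): joint angles nearest the present ones, or None.
- robot.read_state(): the state.
- robot.camera(name): name is "scene" or "top"; returns a dict with "image" (480x640x3 uint8, blue, green, red), "fx", "fy", "cx", "cy" (pixels), "cam_to_world" (4x4, takes a point from camera to world coordinates). Camera axes: x right, y up, looking along -z (the intrinsics and any distortion apply to the point x, -y, -z); pixel columns grow to the right and rows downward; lengths in mm; the calibration is good to about 2 mm. A picture is of the moment at which its call begins. There is no depth.
A pose or a line that the arm cannot do raises robot.PlanningError and nothing moves.
- robot.finish_job(): hands the job in; it is judged then, once.
The state is a dict: "time": time; "qpos": joint angles; "qvel": joint speeds; "joint_efforts": joint torques, N m; "eef_pos": TCP position; "tool_rot": TCP orientation; "ft_force": force on the tool from outside, world axes, zero at the start; "torque": the same for the moment, N m; "finger_gap": finger opening in mm; "gripper_force": force on a finger pad.
Only numpy, scipy, OpenCV 4.12 (cv2) and the standard library are available. Lean on these libraries where they do the work, as an engineer would, in place of code of your own. Each camera call takes 0.05 s, during which the arm holds its last target. There are 200 camera calls.

## Task

The four thread cones on the rack are all on each other's pins. Put every cone on the pin whose felt pad has the colour of its thread, standing right down on the pad, and do not tip any over. The green thread is used up, so the pin with the green pad is free for parking a cone while you change the others round; it is to be bare again at the end.

Things in the scene. Friction and masses are not known exactly. Their poses are not given: they have to be found in the camera images.
- cone_blue: Loose upright thread cone, deep blue thread, grey plastic core, 86 mm tall, 57 mm across at its widest (20 mm above the foot), hollow, open below with a 47 mm mouth. Bare core shows in the top 20 mm: 26 mm across at the top, 31 mm across 18 mm lower; grip it there from above. About 0.14 kg. Origin on the axis at the foot; z up the cone.
- cone_orange: Loose upright thread cone, orange thread, grey plastic core, 101 mm tall, 61 mm across at its widest (20 mm above the foot), hollow, open below with a 51 mm mouth. Bare core shows in the top 28 mm: 28 mm across at the top, 33 mm across 18 mm lower; grip it there from above. About 0.14 kg. Origin on the axis at the foot; z up the cone.
- cone_yellow: Loose upright thread cone, yellow thread, grey plastic core, 101 mm tall, 59 mm across at its widest (20 mm above the foot), hollow, open below with a 49 mm mouth. Bare core shows in the top 45 mm: 27 mm across at the top, 32 mm across 18 mm lower; grip it there from above. About 0.14 kg. Origin on the axis at the foot; z up the cone.
- cone_black: Loose upright thread cone, black thread, white plastic core, 116 mm tall, 63 mm across at its widest (20 mm above the foot), hollow, open below with a 53 mm mouth. Bare core shows in the top 22 mm: 29 mm across at the top, 34 mm across 18 mm lower; grip it there from above. About 0.14 kg. Origin on the axis at the foot; z up the cone.
- pin_blue: Fixed upright steel pin with a round blue felt pad at its foot, on the wooden thread rack. Pad 82 mm across and 4 mm thick; pin 9 mm across with a rounded tip, standing 65 mm above the pad. Neighbouring pins are about 130 mm apart. Origin on the pin's axis at the underside of the pad (22 mm above the table); z up.
- pin_orange: Fixed upright steel pin with a round orange felt pad at its foot, on the wooden thread rack. Pad 82 mm across and 4 mm thick; pin 9 mm across with a rounded tip, standing 65 mm above the pad. Neighbouring pins are about 130 mm apart. Origin on the pin's axis at the underside of the pad (22 mm above the table); z up.
- pin_yellow: Fixed upright steel pin with a round yellow felt pad at its foot, on the wooden thread rack. Pad 82 mm across and 4 mm thick; pin 9 mm across with a rounded tip, standing 65 mm above the pad. Neighbouring pins are about 130 mm apart. Origin on the pin's axis at the underside of the pad (22 mm above the table); z up.
- pin_black: Fixed upright steel pin with a round black felt pad at its foot, on the wooden thread rack. Pad 82 mm across and 4 mm thick; pin 9 mm across with a rounded tip, standing 65 mm above the pad. Neighbouring pins are about 130 mm apart. Origin on the pin's axis at the underside of the pad (22 mm above the table); z up.
- pin_green: Fixed upright steel pin with a round green felt pad at its foot, on the wooden thread rack (no cone is on it at the start). Pad 82 mm across and 4 mm thick; pin 9 mm across with a rounded tip, standing 65 mm above the pad. Neighbouring pins are about 130 mm apart. Origin on the pin's axis at the underside of the pad (22 mm above the table); z up.

How it is judged (in metres and radians):
At the end, for the whole second after the job is handed in: Each of the four cones stands on the pin with the pad of its own colour: axis within 14 mm of the pin's axis, foot on the pad (no more than 8 mm above the pad's underside, the pad being 4 mm thick), upright within 0.1 rad and at rest. The green pin is bare (horizontal distance between cone_blue and pin_blue below 0.014 m and z of cone_blue in the frame of pin_blue below 0.008 m and angle between each of cone_blue, cone_orange, cone_yellow, cone_black's own z axis and vertical below 0.1 rad and linear speed of each of cone_blue, cone_orange, cone_yellow, cone_black below 0.02 m/s and horizontal distance between cone_orange and pin_orange below 0.014 m and z of cone_orange in the frame of pin_orange below 0.008 m and horizontal distance between cone_yellow and pin_yellow below 0.014 m and z of cone_yellow in the frame of pin_yellow below 0.008 m and horizontal distance between cone_black and pin_black below 0.014 m and z of cone_black in the frame of pin_black below 0.008 m); the robot touches nothing.
It fails at once if the blue cone is tipped over (angle between cone_blue's own z axis and vertical above 0.7 rad).
It fails at once if the orange cone is tipped over (angle between cone_orange's own z axis and vertical above 0.7 rad).
It fails at once if the yellow cone is tipped over (angle between cone_yellow's own z axis and vertical above 0.7 rad).
It fails at once if the black cone is tipped over (angle between cone_black's own z axis and vertical above 0.7 rad).
It also fails if it takes over 96 s, if anything falls off the work surface, if the arm or the gripper's body presses on something with over 40 N, if the wrist force passes 120 N, or if a joint passes its speed limit or range.

## Working session

There is one attempt and no reset: what is moved stays moved. The work goes in short steps, each a Python script; the robot and the scene stay as the last script left them, time stands still between calls to the robot, and variables do not carry over. Pictures are saved under pics/ and viewed, at most 14 in all, crops included, and the job is handed in when it is done.

```bash
ls; mkdir -p pics; python3 - <<'E'
from workcell import robot
import cv2
for n in("top","scene"):
    c=robot.camera(n); cv2.imwrite(f"pics/{n}0.png",c["image"]); print(n,c["fx"],c["fy"],c["cx"],c["cy"],c["cam_to_world"].round(3).tolist() if hasattr(c["cam_to_world"],'round') else c["cam_to_world"],[k for k in c])
s=robot.read_state();print(s["time"],s["tool_rot"],s["finger_gap"])
E
```

```text
pics
workcell.py
top 537.3240104025246 537.3240104025246 318.5388260449363 242.26175370845527 [[-0.013, 0.991, -0.134, 424.581], [-1.0, -0.01, 0.022, 204.987], [0.02, 0.134, 0.991, 916.824], [0.0, 0.0, 0.0, 1.0]] ['image', 'fx', 'fy', 'cx', 'cy', 'cam_to_world']
scene 522.6997284115757 522.6997284115757 318.952778479821 244.73546232259423 [[-0.801, 0.415, -0.432, 159.101], [-0.599, -0.564, 0.569, 665.573], [-0.007, 0.714, 0.7, 647.342], [0.0, 0.0, 0.0, 1.0]] ['image', 'fx', 'fy', 'cx', 'cy', 'cam_to_world']
0.1 [[ 9.58596318e-01  2.84768293e-01 -3.44255951e-04]
 [ 2.84768493e-01 -9.58595875e-01  9.23955549e-04]
 [-6.68890902e-05 -9.83733636e-04 -9.99999514e-01]] 85.66684828567988
```

View pics/top0.png

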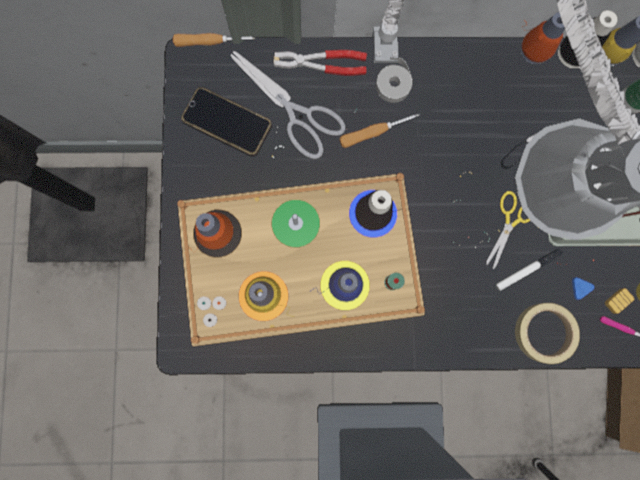

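View pics/scene0.png

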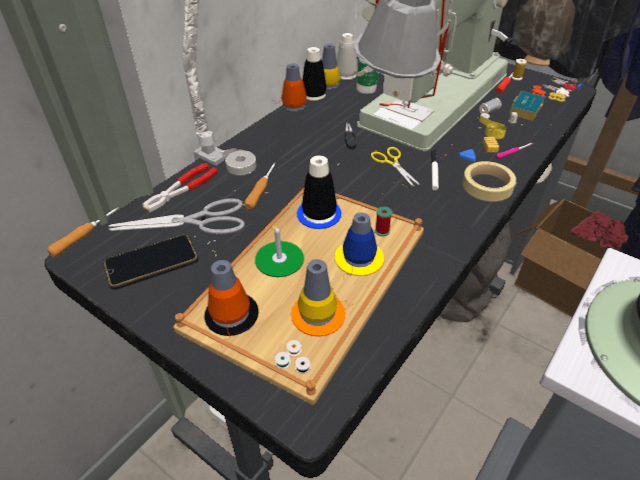

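The top view shows pads at black (218,233), green (295,223), blue (373,213), orange (263,296) and yellow (345,285). The cones sit orange on black, black on blue, blue on yellow and yellow on orange. If I park the black cone on green, every move is between neighbouring pins. A lamp stands at about (570,180), on the way there.

```bash
cat > v.py <<'E'
import numpy as np, cv2
from scipy.optimize import least_squares
def ray(c,uv):
    uv=np.atleast_2d(uv).astype(float); T=np.array(c["cam_to_world"])
    d=np.c_[(uv[:,0]-c["cx"])/c["fx"],-(uv[:,1]-c["cy"])/c["fy"],-np.ones(len(uv))]
    return T[:3,3],d@T[:3,:3].T
def plane(c,uv,z):
    o,d=ray(c,uv); return (o+d*((z-o[2])/d[:,2])[:,None])[:,:2]
def tri(c1,p1,c2,p2):
    o1,d1=ray(c1,p1);o2,d2=ray(c2,p2)
    s=np.linalg.lstsq(np.c_[d1[0],-d2[0]],o2-o1,rcond=None)[0]
    a,b=o1+s[0]*d1[0],o2+s[1]*d2[0]; return (a+b)/2,np.linalg.norm(a-b)
def proj(c,P):
    p=np.linalg.inv(np.array(c["cam_to_world"]))@np.r_[P,1]
    return c["cx"]-c["fx"]*p[0]/p[2], c["cy"]+c["fy"]*p[1]/p[2]
HSV={"blue":((110,120,90),(125,255,255)),"orange":((8,170,120),(18,255,255)),"yellow":((25,130,120),(35,255,255)),
     "green":((50,80,50),(85,255,255)),"black":((0,0,0),(180,255,75))}
def pad(c,name,guess,R=41,z=26):
    """circle fit of a pad's outer edge on the pad's plane, from points found outward along spokes"""
    m=cv2.inRange(cv2.cvtColor(c["image"],cv2.COLOR_BGR2HSV),*[np.array(v) for v in HSV[name]])
    h,w=m.shape; vv,uu=np.nonzero(m); P=plane(c,np.c_[uu,vv],z)
    P=P[np.linalg.norm(P-guess,axis=1)<58]
    hull=cv2.convexHull(P.astype(np.float32))[:,0]
    f=least_squares(lambda p:np.linalg.norm(hull-p,axis=1)-R,guess,loss="soft_l1",f_scale=1)
    r=np.linalg.norm(hull-f.x,axis=1)-R
    return f.x,np.median(r),np.median(abs(r)),len(P)
E
python3 - <<'E'
from workcell import robot
from v import *
import pickle
C={n:robot.camera(n) for n in("top","scene")}; pickle.dump({k:dict(v) for k,v in C.items()},open("c0.pkl","wb"))
G={"black":(218,233),"green":(295,223),"blue":(373,213),"orange":(263,296),"yellow":(345,285)}
for n,g in G.items():
    g=plane(C["top"],g,26)[0]
    print(n,g.round(),*[[np.round(x,1) for x in pad(C[k],n,g)] for k in C])
lamp=tri(C["top"],(567,180),C["scene"],(400,45)); print("lamp",lamp)
t=C["top"]["image"];s=C["scene"]["image"]
a=[cv2.resize(t[y-25:y+25,x-30:x+30],(390,290),interpolation=cv2.INTER_CUBIC) for x,y in((207,222),(262,294),(347,283),(380,205))]
cv2.imwrite("pics/crop_top.png",np.vstack([np.hstack(a[:2]),np.hstack(a[2:])]))
a=[cv2.resize(s[y-25:y+25,x-30:x+30],(390,290),interpolation=cv2.INTER_CUBIC) for x,y in((222,275),(317,275),(361,225),(319,170))]
cv2.imwrite("pics/crop_scene.png",np.vstack([np.hstack(a[:2]),np.hstack(a[2:])]))
E
```

```text
black [563. 353.] [array([564.9, 356.1]), np.float64(-1.7), np.float64(1.7), np.int64(467)] [array([561.6, 356.1]), np.float64(-0.9), np.float64(0.9), np.int64(653)]
green [578. 224.] [array([579.1, 224.7]), np.float64(-1.2), np.float64(1.2), np.int64(1565)] [array([576.5, 225.3]), np.float64(-1.0), np.float64(1.0), np.int64(1166)]
blue [594.  93.] [array([595.1,  92.8]), np.float64(-1.0), np.float64(1.0), np.int64(595)] [array([592.3,  95.1]), np.float64(-0.8), np.float64(0.8), np.int64(359)]
orange [457. 278.] [array([450.2, 285.1]), np.float64(-0.0), np.float64(0.0), np.int64(1)] [array([455.9, 278.9]), np.float64(-0.3), np.float64(0.4), np.int64(825)]
yellow [473. 142.] [array([470.9, 142.9]), np.float64(-0.1), np.float64(0.7), np.int64(21)] [array([472.8, 143.3]), np.float64(-0.6), np.float64(0.6), np.int64(579)]
lamp (array([ 586.34996633, -128.22231298,  258.19754914]), np.float64(9.047102431818342))
```

View pics/crop_top.png

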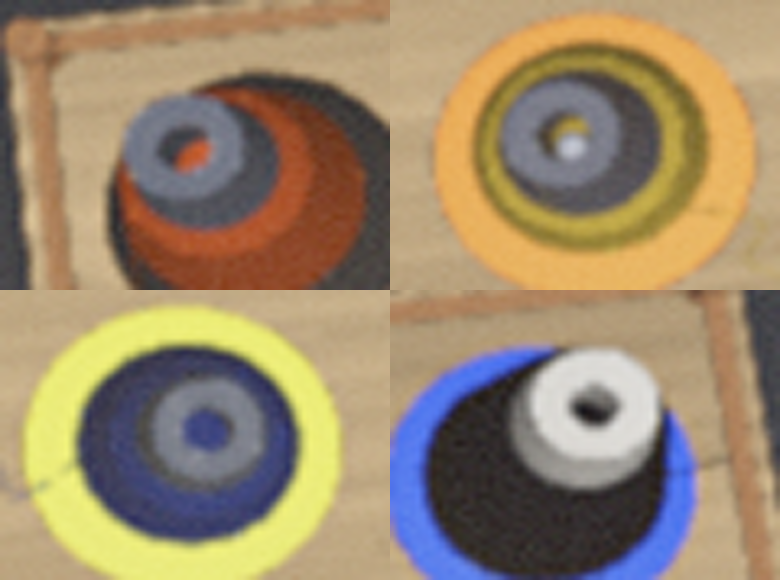

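View pics/crop_scene.png

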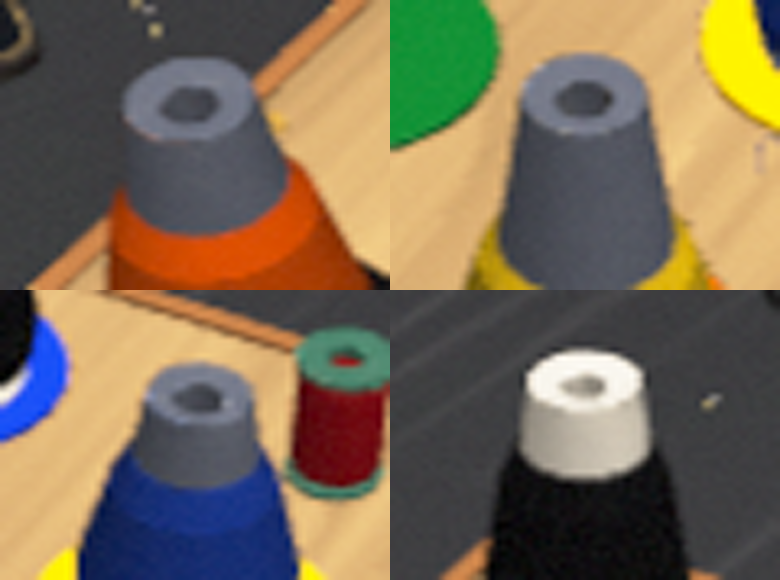

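The crops show the core top rims clearly. The rim centres in top-view pixels are about orange (205,222), yellow (258,292), blue (349,282) and black (381,200).

```bash
python3 - <<'E'
from workcell import robot
from v import *
import pickle
C=pickle.load(open("c0.pkl","rb"))
H=dict(blue=86,orange=101,yellow=101,black=116)
T=dict(orange=(205.15,222.3),yellow=(258.2,292.3),blue=(349.3,282.1),black=(381.4,199.7))
S=dict(orange=(220.9,266.9),yellow=(317,266),blue=(361.8,218.6),black=(319,160.7))
for n in H:
    a,b=np.array(T[n])-.42,np.array(S[n])-.42
    print(n,plane(C["top"],a,26+H[n]).round(1),plane(C["scene"],b,26+H[n]).round(1),[np.round(x,1) for x in tri(C["top"],a,C["scene"],b)],"topz",26+H[n])
def R(y): c,s=np.cos(y),np.sin(y); return np.array([[c,s,0],[s,-c,0],[0,0,-1]])
P=dict(black=(563.2,356),green=(577.8,225),blue=(593.7,94),orange=(457.3,278.3),yellow=(474.2,142.6))
for y in np.arange(-1.5,1.6,.5):
    for n,p in P.items():
        q=[robot.inverse_kinematics([*p,z],R(y)) for z in(85,250)]
        print(round(y,1),n,*[None if k is None else np.round(k,2) for k in q])
for p in((120,-420,330),(420,60,330),(130,-450,300)):
    print(p,[None if k is None else np.round(k,2) for k in [robot.inverse_kinematics(p,R(y)) for y in (-.5,0,.288,.5)]])
E
```

```text
blue [[473.5 142.5]] [[471.5 145.4]] [array([473.6, 142.1, 108.6]), np.float64(0.2)] topz 112
orange [[563.8 356.1]] [[562.8 356.9]] [array([563.8, 356.3, 125.8]), np.float64(0.3)] topz 127
yellow [[459.2 277.3]] [[458.1 277.6]] [array([458.9, 277.2, 126.2]), np.float64(0.8)] topz 127
black [[592.5  94.9]] [[590.6  96.1]] [array([592.4,  94.4, 140.3]), np.float64(1.0)] topz 142
-1.5 black [ 0.03  1.12 -1.28  1.55  1.1   1.32  1.82] [ 0.02  0.88 -1.28  1.42  0.84  1.45  1.96]
-1.5 green [ 0.27  1.08 -1.28  1.68  1.09  1.26  1.94] [ 0.27  0.81 -1.27  1.55  0.78  1.37  2.13]
-1.5 blue [-0.84  0.93  0.96  1.81 -0.95  0.94 -2.52] [ 0.51  0.77 -1.27  1.61  0.76  1.34  2.34]
-1.5 orange [ 0.16  0.98 -1.28  1.91  1.06  1.15  1.66] [ 0.19  0.65 -1.27  1.78  0.66  1.23  1.95]
-1.5 yellow [-1.09  0.85  1.02  2.09 -1.04  0.84 -2.49] [ 0.5   0.57 -1.27  1.87  0.6   1.16  2.23]
-1.0 black [-1.2   1.04  1.01  1.62 -0.98  1.06 -2.46] [ 0.02  0.88 -1.28  1.42  0.84  1.45  2.46]
-1.0 green [-0.86  0.8   0.61  1.75 -0.61  0.8  -2.52] [-1.14  0.84  1.23  1.63 -0.82  1.28 -2.33]
-1.0 blue [-0.52  0.71  0
[... 2780 characters left out ...]
1.93, -0.02,  1.1 , -0.9 ]), array([ 1.14,  0.11,  0.01,  1.93, -0.  ,  1.1 , -0.41]), array([ 1.2 ,  0.11, -0.05,  1.93,  0.01,  1.11, -0.13]), array([ 1.25,  0.11, -0.1 ,  1.93,  0.01,  1.11,  0.07])]
(420, 60, 330) [array([ 0.39,  0.13, -0.73,  1.93,  0.1 ,  1.12, -2.45]), array([ 0.41,  0.14, -0.76,  1.93,  0.1 ,  1.12, -1.96]), array([ 0.43,  0.14, -0.78,  1.93,  0.11,  1.12, -1.68]), array([ 0.44,  0.14, -0.8 ,  1.93,  0.11,  1.12, -1.47])]
(130, -450, 300) [array([ 1.04,  0.19,  0.14,  1.91, -0.03,  1.04, -0.87]), array([ 1.15,  0.19,  0.02,  1.91, -0.  ,  1.04, -0.4 ]), array([ 1.21,  0.19, -0.05,  1.91,  0.01,  1.04, -0.13]), array([ 1.25,  0.2 , -0.1 ,  1.9 ,  0.02,  1.04,  0.07])]
```

```bash
cat > h.py <<'E'
from workcell import robot
import numpy as np
H=dict(blue=86,orange=101,yellow=101,black=116)
P=dict(black=(563.2,356),green=(577.8,225),blue=(593.7,94),orange=(457.3,278.3),yellow=(474.2,142.6))
K=dict(blue=(472.5,144),orange=(563.3,356.5),yellow=(458.6,277.5),black=(591.6,95.5))  # cones at the start
YAW=1.75
c,s=np.cos(YAW),np.sin(YAW); R=np.array([[c,s,0],[s,-c,0],[0,0,-1]])
def say(t): 
    st=robot.read_state(); print(t,"t=%.1f gap=%.1f"%(st["time"],st["finger_gap"]),st["eef_pos"].round(1) if hasattr(st["eef_pos"],"round") else st["eef_pos"],"F",np.round(st["ft_force"],1),"pad",np.round(st["gripper_force"],1))
def zg(n): return 26+H[n]-28
def pick(n,xy,lift=80):
    z=zg(n)
    robot.movel([*xy,z+50],R,max_speed=300)
    robot.movel([*xy,z],R,max_speed=120); robot.clamp(); say("clamped "+n)
    robot.movel([*xy,z+lift],R,max_speed=150); say("lifted")
def place(n,xy,lift=80):
    z=zg(n)
    robot.movel([*xy,z+lift],R,max_speed=150)
    robot.movel([*xy,z+15],R,max_speed=150)
    g=robot.movel([*xy,z-1.5],R,max_speed=30,guard=12); say("down guard=%s"%g)
    robot.open_gripper()
    robot.movel([*xy,z+50],R,max_speed=200); say("released")
E
python3 - <<'E'
from h import *
import cv2
st=robot.read_state()
robot.movel([120,-420,330],max_speed=250); say("retract")
robot.goto_joints([-0.35,.11,0,1.93,0,1.1,-0.25]); say("swung")
print(np.round(robot.read_state()["tool_rot"],2).tolist())
p=[*K["black"],zg("black")+60]
q=robot.inverse_kinematics(p,R); print(np.round(q,2))
robot.movel(p,R,max_speed=200); say("above"); print(np.round(robot.read_state()["qpos"],2))
for n in("top","scene"): cv2.imwrite(f"pics/{n}1.png",robot.camera(n)["image"])
a=cv2.imread("pics/scene1.png")[100:400,150:450];b=cv2.imread("pics/top1.png")[100:400,170:470]
cv2.imwrite("pics/both1.png",np.hstack([a,b]))
E
```

```text
retract t=1.2 gap=85.2 [ 120.2 -420.5  329.6] F [1.3 0.4 0.2] pad 0.0
swung t=3.4 gap=85.3 [428.1  92.4 328.7] F [-0.1  0.5  0.2] pad 0.0
[[-0.1, 1.0, 0.0], [1.0, 0.1, 0.0], [0.0, 0.0, -1.0]]
[-0.29  0.55  0.04  1.73 -0.03  0.87 -0.05]
above t=4.7 gap=85.0 [591.4  95.5 174.7] F [ 0.5 -0.2 -0.3] pad 0.0
[-0.26  0.54  0.01  1.73 -0.01  0.87 -0.08]
```

View pics/both1.png

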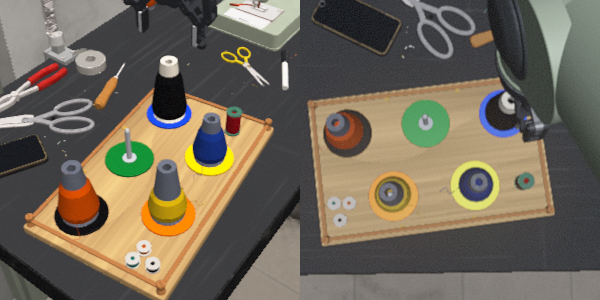

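The scene view has the finger tips at about (285,135) and (355,145), straddling the black cone's top at (319,160), so the gripper is aligned. Next is the pick.

```bash
python3 - <<'E'
from h import *
import cv2
pick("black",K["black"])
for n in("top","scene"): cv2.imwrite(f"pics/{n}2.png",robot.camera(n)["image"])
a=cv2.imread("pics/scene2.png")[0:300,150:450];b=cv2.imread("pics/top2.png")[100:400,170:470]
cv2.imwrite("pics/both2.png",np.hstack([a,b]))
E
```

```text
clamped black t=6.1 gap=32.9 [592.2  95.6 114.8] F [0.9 0.4 7.7] pad 58.5
lifted t=6.8 gap=33.0 [591.1  95.4 193.2] F [-0.4 -0.6 -2. ] pad 58.9
```

View pics/both2.png

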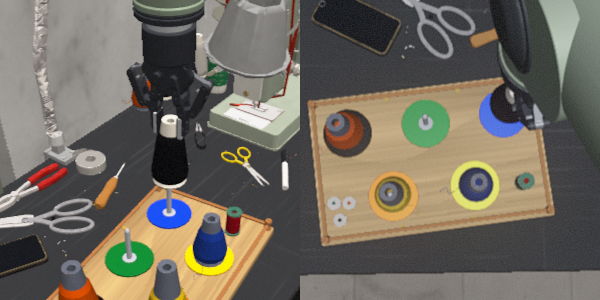

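The black cone hangs upright with its foot clear of the pin tip (scene crop about (170,185)). I'll park it on green and then check.

```bash
python3 - <<'E'
from h import *
import cv2
place("black",P["green"])
pick("blue",K["blue"])
for n in("top","scene"): cv2.imwrite(f"pics/{n}3.png",robot.camera(n)["image"])
a=cv2.imread("pics/scene3.png")[50:350,150:450];b=cv2.imread("pics/top3.png")[100:400,170:470]
cv2.imwrite("pics/both3.png",np.hstack([a,b]))
E
```

```text
down guard=True t=9.0 gap=32.8 [578.4 225.2 114.6] F [ 0.  -1.3 10.8] pad 60.8
released t=10.0 gap=85.7 [578.1 225.2 164.8] F [-0.5  0.4 -1.2] pad 0.0
clamped blue t=11.7 gap=31.4 [473.2 144.2  84.7] F [-0.3 -0.8 10.1] pad 57.7
lifted t=12.4 gap=31.8 [472.1 143.9 163.4] F [-0.   0.2 -1.3] pad 57.5
```

View pics/both3.png

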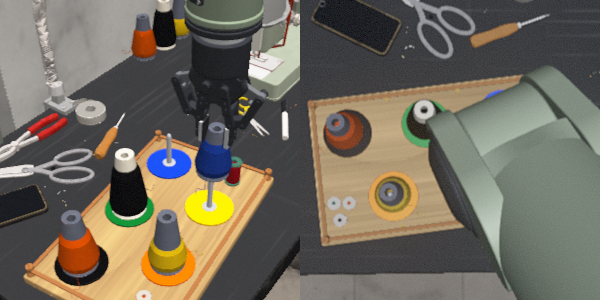

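Black stands down on green and blue is held clear of its pin. From here I travel higher between picks.

```bash
python3 - <<'E'
import re
t=open("h.py").read()
t=t.replace('    robot.movel([*xy,z+50],R,max_speed=300)\n','    p=robot.read_state()["eef_pos"]; robot.movel([p[0],p[1],200],R,max_speed=200); robot.movel([*xy,200],R,max_speed=250)\n')
open("h.py","w").write(t)
E
python3 - <<'E'
from h import *
import cv2
place("blue",P["blue"])
pick("yellow",K["yellow"])
for n in("top","scene"): cv2.imwrite(f"pics/{n}4.png",robot.camera(n)["image"])
a=cv2.imread("pics/scene4.png")[50:400,150:450];b=cv2.imread("pics/top4.png")[50:400,170:470]
cv2.imwrite("pics/both4.png",np.hstack([a,b]))
E
```

```text
down guard=True t=14.6 gap=31.4 [594.3  94.1  84.6] F [-1.4 -0.1 11.5] pad 60.0
released t=15.6 gap=85.6 [594.   94.1 134.7] F [-0.3 -1.3 -0.4] pad 0.0
clamped yellow t=18.7 gap=30.6 [459.  277.8  99.5] F [-0.   0.   7.3] pad 58.5
lifted t=19.4 gap=30.5 [458.3 277.3 178.3] F [-0.5  0.4 -1.8] pad 58.8
```

View pics/both4.png

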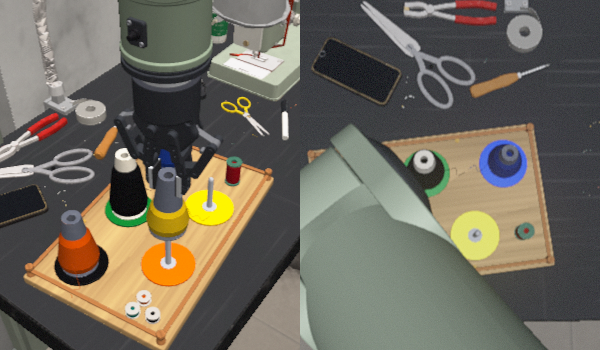

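Blue stands on blue and yellow is held. I'll run the remaining moves and then back off to look.

```bash
python3 - <<'E'
from h import *
import cv2
place("yellow",P["yellow"])
pick("orange",K["orange"])
place("orange",P["orange"])
pick("black",P["green"])
place("black",P["black"])
p=robot.read_state()["eef_pos"]; robot.movel([p[0],p[1],260],R,max_speed=200)
robot.movep([428,92,329],R); robot.goto_joints([0.9,.11,0,1.93,0,1.1,-0.25]); say("clear")
for n in("top","scene"): cv2.imwrite(f"pics/{n}5.png",robot.camera(n)["image"])
a=cv2.imread("pics/scene5.png")[100:450,150:450];b=cv2.imread("pics/top5.png")[50:400,170:470]
cv2.imwrite("pics/both5.png",cv2.resize(np.hstack([a,b]),None,fx=1.33,fy=1.33))
E
```

```text
down guard=True t=21.6 gap=30.2 [474.9 142.7  99.3] F [-1.6 -0.5 14.3] pad 60.6
released t=22.6 gap=85.5 [474.5 142.7 149.6] F [-0.1 -0.5 -0.5] pad 0.0
clamped orange t=25.6 gap=31.3 [563.6 356.8  99.6] F [ 0.1 -0.4  5.2] pad 58.5
lifted t=26.3 gap=30.9 [562.9 356.3 178.1] F [-0.6 -1.  -1.2] pad 58.8
down guard=True t=28.4 gap=31.5 [458.  278.6  99.3] F [-1.7 -0.2 12.9] pad 60.5
released t=29.4 gap=85.5 [457.6 278.5 149.7] F [-0.6 -0.  -0.1] pad 0.0
clamped black t=31.9 gap=32.6 [578.3 225.2 114.7] F [0.  0.6 6.7] pad 58.5
lifted t=32.6 gap=32.8 [577.4 224.9 193.2] F [-0.5 -0.9 -1.4] pad 58.9
down guard=True t=34.7 gap=32.9 [563.7 356.2 114.6] F [-0.4 -0.7 10.4] pad 60.6
released t=35.6 gap=85.4 [563.4 356.2 164.9] F [-0.1 -0.7 -1. ] pad 0.0
clear t=39.3 gap=85.2 [ 224.2 -376.2  328.7] F [-0.8 -0.   1.2] pad 0.0
```

View pics/both5.png

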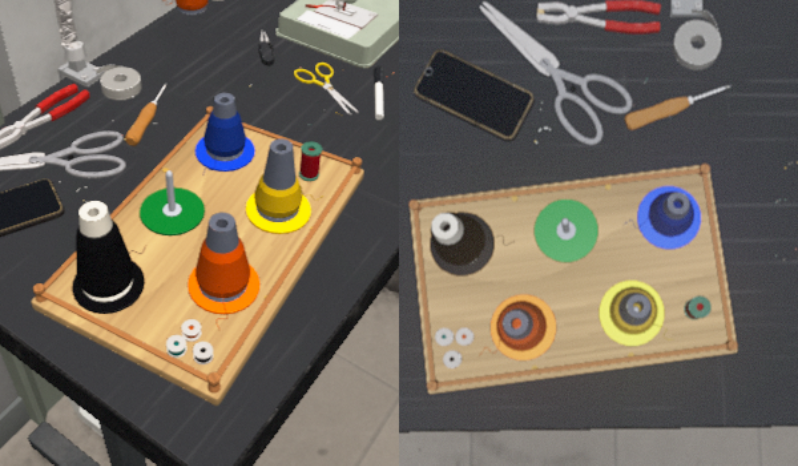

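In both views every cone stands upright and centred on its own colour, and green is bare. The final TCP heights matched the pick heights within 0.3 mm, so the cones are down on their pads.

```bash
python3 -c "
from workcell import robot
print(robot.finish_job())"
```

```text
the job is handed in; nothing more can be done
None
```

The job is handed in: all four cones stand upright on the pads of their own colour and the green pin is bare, checked in both camera views at 39 s of the 96 s allowed; the hand-in call returned no verdict.

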